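# Seat a cell carrier in the sample holder and close the clamp

## Task

Put the round cell carrier with the round stem into the well of the sample holder and push it down gently until you feel it firm on its bottom stop, with about 15 newtons there and never more than 25. Only then swing the hinged clamp all the way down over it. Let go of everything and leave the other things on the bench alone.

Things in the scene. Friction and masses are not known exactly. Their poses are not given: they have to be found in the camera images.
- carrier: Cell carrier: bare aluminium, a round body 36 mm across and 30 mm tall with a 4 mm chamfer round its foot, and on it a round stem 16 mm across and 34 mm tall to grip by (64 mm tall overall, 95 to 170 g). Stands upright on the bench. Origin: centre of its underside, z up. The only piece with both a round body and a round stem.
- holder: Fixed sample holder: steel block 120 x 90 x 40 mm on feet, its underside 8 to 20 mm over the bench. Origin: on the well's axis, in the plane of the block's underside; z up, +x from the well to the clamp's hinge, roughly away from the robot. Block: x -50 to 70, y -45 to 45 mm. Clamp posts: x 35 to 55 mm, y within 18 mm, up to z 100 mm. Carrier fully home: underside somewhere at z 9 to 19 mm.
- well_mouth (a point): Mouth centre of the round well (41 mm across, 4 mm chamfer), 40 mm above the holder's origin. In it a friction-held seat plate bears the carrier 5 to 8 mm too high (a false bottom); at about 7 N it slides down and stays where left. At the bottom an adjustable stop, at another height each time, is felt: the push climbs past 10 N, then 12 N per mm. 11 N or more: fully home.
- clamp_hinge (a point): Point on the clamp's hinge line, which runs along the holder's y axis: at x = 45 mm, y = 0, z = 90 mm in the holder's frame.
- clamp_grip (a point): Centre of the clamp's cross handle, a black cylinder 18 mm across and 30 mm long, parallel to the hinge line, at the end of the clamp's flat steel arm (14 mm wide, 10 mm thick), 100 mm from the hinge. Pinched by its two flat ends it can turn between the fingers while the arm swings.
- clamp (a joint): Clamp angle, rad: 0 closed (arm level over the well, handle on the holder's -x side, its sprung pad on the stem with 1 to 2 N), growing as it swings up and over to +x; pi/2 upright, most 2.5. Starts at 2.0 to 2.35: a gripper over the well then has room if its wide side lies along the hinge line. A stiff hinge (0.13 N m) keeps it where left: 1 to 3 N at the handle move it.
- square_carrier: Bystander: aluminium carrier with a square body 34 x 34 x 30 mm and a square stem 14 mm wide, 30 mm tall. Origin: centre of its underside. Leave alone.
- blank: Bystander: round aluminium blank 36 mm in diameter, 30 mm tall, no stem. Origin: centre of its underside. Leave alone.
- bottle_a: Bystander: glass bottle, 66 mm in diameter, 140 mm tall, capped. Origin: centre of its underside. Leave alone.
- bottle_b: Bystander: a second bottle like bottle_a. Origin: centre of its underside. Leave alone.
- cap: Bystander: bottle cap, 38 mm in diameter, 22 mm tall. Origin: centre of its underside. Leave alone.
- cap_b: Bystander: a second cap like cap. Origin: centre of its underside. Leave alone.
- vial: Bystander: amber vial, 24 mm in diameter, 60 mm tall. Origin: centre of its underside. Leave alone.
Things that resemble listed ones, but are neither listed nor needed, are in the scene too. Leave any black or turquoise look-alike of the carrier alone.

How it is judged:
By the outcome, as a careful person would: the job done as asked, in the order asked, and still so for the second after the job is handed in, with the robot touching nothing.
It also fails if it takes over 67 s, if anything falls off the work surface, if the arm or the gripper's body presses on something with over 40 N, if the wrist force passes 120 N, or if a joint passes its speed limit or range.

## Robot

A 6-joint arm with a two-finger parallel gripper is mounted at the origin on the work surface. World frame = base frame: x ahead of the robot, y to its left, z up, the work surface at z = 0. Lengths are in m, angles in rad, forces in N, time in s.
With the tool pointing down it reaches from about 0.375 to 0.9 m from the base axis. Payload 3.1 kg.
Tool frame: the origin (TCP) lies midway between the tips of the shut fingers; the grasp point (between the pads) lies manip.hold_point_z behind it (manip.hold_point_z is the distance from the TCP to the grasp point, in m); z points along the fingers, y is the direction in which the jaws open and shut (so a half turn about z gives the same grasp; the last joint's range is limited). The gripper opens to 85 mm and grips with 20 to 120 N. Pads are 22 mm wide; open, the fingers measure 114 mm over their backs; the gripper's body (76 mm by 85 mm) begins 54 mm behind the grasp point. The pads swing forward as they close: fully open they stand 13 mm farther back than shut.
Start: joints at [1.016, 0.527, 1.433, -0, 1.181, -0.178], TCP at [0.229, 0.581, 0.231] pointing down, gripper open.
Joint ranges: [-3.08, 3.08], [-0.75, 2.2], [0.22, 2.44], [-1.43, 4.57], [0, 2.65], [-2.85, 2.85]. Speed limits (rad/s): [2.79, 2.79, 3.14, 3.14, 3.14, 3.14].

## Interface

Orientations are given as a unit quaternion [x, y, z, w].
In Python, from station import manip, snapshot, workorder, models gives the robot as it stands.
- The arm moves only by the tool jog_arm, never from a script. Its argument "commands" is a list of rows, each a list of 5 numbers: the opening in per cent of the stroke, from 0 (shut) to 100 (fully open), then the shift along the world's x, y, z in cm, then the turn about the world's z in rad. A call has 1 to 8 rows; each row shifts and turns the pose as measured when the row begins; what a row does not reach is not made up. A row lasts 1/12 s, in which the tool goes at most 41.7 mm and 7.16 degrees, less where a joint would pass 70% of its speed; a pose out of reach is approached as far as the arm can. A call with a gripper value outside its range is refused whole. The fingers move at their own pace and stop on an object; "squeeze" is the grip in N (left out, the last holds). Time passes only in rows, so rows that do not move let the fingers close. It gives the time, the measured TCP pose, the force and the opening at its end, in the units of the state.
- manip.sense(): the state, without advancing time (a new reading comes with each control period).
- snapshot(name): name is "scene" or "top" or "wrist"; returns a dict with "image" (384x512x3 uint8, red, green, blue), "intrinsics" (3x3 intrinsics, pixels), "D" ([k1, k2, p1, p2, k3] as OpenCV has them; the pictures are not rectified), "extrinsics" (4x4, takes a point from camera to world coordinates); the wrist camera has in their place "hand_eye" (4x4, takes a point from camera to tool coordinates, whose origin is the TCP and whose axes are the flange's). Camera axes: x right, y down, z forward; pixel columns grow to the right and rows downward; lengths in m; the calibration is good to about 2 mm. A picture is of the moment at which its call begins: read the wrist's pose just before it. There is no depth.
- workorder.sign_off(): hands the job in, once; it reports no verdict.
Trained networks look in a picture, given as the dict that the camera call returned (one of the last four; its "shot" number tells which), for a name from the list of things; names that differ only in an ending like _2 or _b are one class to them, and where a whole thing is asked for, a point or a joint stands for the part that bears it (a point fixed in the world has none). Each returns a list of dicts, best first, with "score" (0 to 1); they miss things now and then, are a little off and sometimes report something else, mostly with a low value. They report only what shows in the picture. A call takes as long as a camera call. They do not tell look-alikes from the thing itself.
- models.find_in(picture, name): "centre" ([x, y, z] in m, in world coordinates, good to about 4 mm: the middle of the surface that is visible of it).
- models.pinpoint(picture, name): "centre" ([x, y, z] in m, in world coordinates, good to about 4 mm: a listed point, or the origin of a listed thing).
The state is a dict: "t": time; "q": joint angles; "qd": joint speeds; "tau": joint torques, N m; "tcp_pos": TCP position; "tool_rot": TCP orientation; "force": force on the tool from outside, world axes, zero at the start; "ft_torque": the same for the moment, N m; "finger_gap": opening from 0.0 (shut) to 1.0 (fully open).
Only numpy, scipy, OpenCV 4.12 (cv2) and the standard library are available. Lean on these libraries where they do the work, as an engineer would, in place of code of your own. Each camera call takes 0.05 s, during which the arm holds its last target. There are 200 camera calls.

## Working session

There is one attempt and no reset: what is moved stays moved. The work goes in short steps, Python scripts to look and compute and a tool call to move; the robot and the scene stay as the last step left them, time stands still between calls to the robot, and variables do not carry over. Pictures are saved under pics/ and viewed, about 8 in all and at most 12, crops included, and the job is handed in when it is done.

Besides the shell and the picture viewer there is one more tool, called after "Call:" by a JSON object that holds its "name" and its "arguments", one argument or row to a line. jog_arm: Moves the arm, as the interface text tells. Its arguments: {"type":"object","properties":{"commands":{"type":"array","items":{"type":"array","items":{"type":"number"}}},"squeeze":{"type":"number"}},"required":["commands"]}

```bash
mkdir -p pics; ls; cat > h.py <<'E'
import numpy as np, cv2
from station import manip, snapshot, workorder, models
def save(p,n): cv2.imwrite('pics/'+n+'.png',cv2.cvtColor(p['image'],cv2.COLOR_RGB2BGR))
def ray(p,uv):
    K=np.array(p['intrinsics']);D=np.array(p['D']);E=np.array(p['extrinsics'])
    n=cv2.undistortPoints(np.array([[uv]],float),K,D)[0,0]
    return E[:3,3],E[:3,:3]@np.r_[n,1]
def atz(p,uv,z):
    o,d=ray(p,uv);return o+d*(z-o[2])/d[2]
def proj(p,X):
    E=np.linalg.inv(np.array(p['extrinsics']))
    return cv2.projectPoints(np.array(X,float).reshape(-1,3),cv2.Rodrigues(E[:3,:3])[0],E[:3,3],np.array(p['intrinsics']),np.array(p['D']))[0][:,0]
def wr(p,s):
    from scipy.spatial.transform import Rotation as R
    T=np.eye(4);T[:3,:3]=R.from_quat(s['tool_rot']).as_matrix();T[:3,3]=s['tcp_pos']
    p['extrinsics']=T@np.array(p['hand_eye']);return p
E
python3 - <<'E'
from h import *
np.set_printoptions(precision=3,suppress=True)
s=manip.sense();print({k:np.round(v,3) for k,v in s.items()},manip.hold_point_z)
a=snapshot('scene');b=snapshot('top')
cv2.imwrite('pics/both.png',cv2.cvtColor(np.hstack([a['image'],b['image']])[:, :],cv2.COLOR_RGB2BGR))
save(a,'scene');save(b,'top')
for p,l in((a,'scene'),(b,'top')):
  for n in ['carrier','holder','well_mouth','clamp_hinge','clamp_grip','square_carrier','blank']:
    for r in models.pinpoint(p,n)[:5]:
      print(l,n,np.round(r['centre'],3),round(r['score'],2),proj(p,r['centre'])[0].round())
E
```

```text
pics
{'t': np.float64(0.0), 'q': array([ 1.017,  0.528,  1.434,  0.   ,  1.181, -0.178]), 'qd': array([ 0.001,  0.   ,  0.   , -0.001, -0.   ,  0.001]), 'tau': array([ -0.   , -44.236, -17.802,  -0.   ,   0.008,   0.   ]), 'tcp_pos': array([0.229, 0.581, 0.23 ]), 'tool_rot': array([ 0.187,  0.982, -0.001, -0.   ]), 'force': array([-0.389, -0.237,  0.12 ]), 'ft_torque': array([-0.027, -0.032,  0.023]), 'finger_gap': np.float64(0.997)} 0.0187
scene carrier [ 0.633  0.228 -0.004] 0.82 [344. 201.]
scene carrier [ 0.564  0.168 -0.   ] 0.76 [311. 187.]
scene carrier [ 0.56   0.089 -0.002] 0.59 [283. 195.]
scene holder [ 0.52  -0.186  0.015] 0.68 [176. 213.]
scene well_mouth [ 0.521 -0.185  0.053] 0.68 [174. 205.]
scene clamp_hinge [ 0.561 -0.173  0.098] 0.86 [180. 206.]
scene clamp_grip [ 0.604 -0.163  0.188] 0.63 [183. 197.]
scene square_carrier [0.461 0.243 0.001] 0.73 [319. 151.]
scene blank [ 0.456  0.112 -0.002] 0.72 [276. 164.]
top carrier [ 0.562  0.173 -0.003] 0.5 [209. 197.]
top carrier [ 0.631  0.227 -0.001] 0.47 [193. 175.]
top carrier [ 0.557  0.088 -0.001] 0.41 [235. 198.]
top well_mouth [ 0.516 -0.187  0.049] 0.86 [323. 210.]
top clamp_hinge [ 0.562 -0.17   0.095] 0.73 [320. 193.]
top clamp_grip [0.459 0.115 0.002] 0.61 [226. 229.]
top clamp_grip [ 0.601 -0.16   0.191] 0.54 [321. 173.]
top square_carrier [ 0.459  0.243 -0.002] 0.53 [186. 229.]
top square_carrier [ 0.418 -0.338  0.004] 0.27 [369. 242.]
top blank [0.455 0.112 0.001] 0.68 [227. 230.]
```

```bash
python3 - <<'E'
import cv2,numpy as np
a=cv2.imread('pics/scene.png')[110:260,120:400];b=cv2.imread('pics/top.png')[130:280,150:430]
f=lambda i:cv2.resize(i,(800,429//2*0+300)) if 0 else cv2.resize(i,(560,300),interpolation=cv2.INTER_CUBIC)
cv2.imwrite('pics/c1.png',np.vstack([f(a),f(b)]))
E
```

```text
(no output)
```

View pics/c1.png

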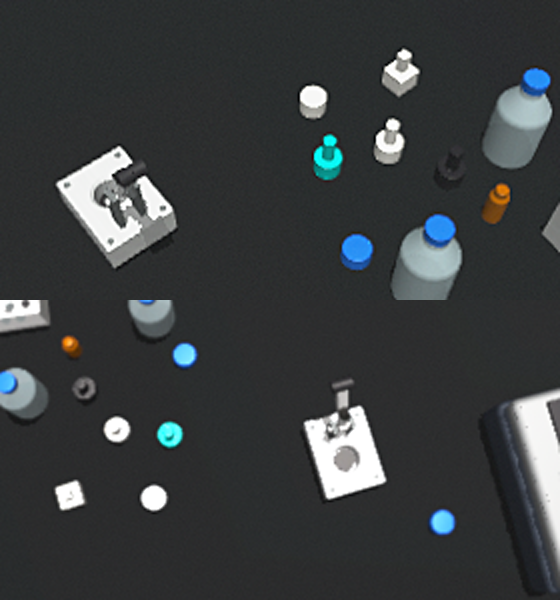

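The top half of the crop is the scene camera, and the bottom half is the top camera. There are three stemmed round look-alikes, given here in scene pixels:
- Turquoise at (283,190).
- Bare aluminium at (314,184).
- Black at (345,195).

The bare aluminium one, at about world (0.563, 0.171), has a round body and a round stem, so it fits the description. The square one at (320,148) and the stemless blank at (276,160) don't fit. I'll move over it and confirm with the wrist camera.

Call:
{"name": "jog_arm", "arguments": {
  "commands": [
    [60,2.4,-2.95,0,0.05],
    [60,2.4,-2.95,0,0.05],
    [60,2.4,-2.95,0,0.05],
    [60,2.4,-2.95,0,0.05],
    [60,2.4,-2.95,0,0.05],
    [60,2.4,-2.95,0,0.05],
    [60,2.4,-2.95,0,0.05],
    [60,2.4,-2.95,0,0.05]
  ]
}}

```text
t: 1.47
tcp_pos: [0.422, 0.343, 0.2324]
tool_rot: [-0.03, 1.0, 0.004, 0.0]
force: [1.1, 0.9, -0.5]
finger_gap: 0.597
```

Call:
{"name": "jog_arm", "arguments": {
  "commands": [
    [60,2.4,-2.95,0,0.05],
    [60,2.4,-2.95,0,0.05],
    [60,2.4,-2.95,0,0.05],
    [60,2.4,-2.95,0,0.05],
    [60,2.0,-2.5,0,0.05],
    [60,1.0,-1.0,0,0.05],
    [60,0,0,0,0]
  ]
}}

```text
t: 2.05
tcp_pos: [0.5597, 0.1745, 0.2341]
tool_rot: [-0.182, 0.983, 0.003, 0.004]
force: [0.6, 0.4, -0.4]
finger_gap: 0.6
```

```bash
cat > w.py <<'E'
from h import *;import sys
np.set_printoptions(precision=4,suppress=True)
def look(n,names):
    s=manip.sense();p=snapshot('wrist');r={k:models.pinpoint(p,k) for k in names}
    wr(p,s);save(p,n);print('tcp',s['tcp_pos'],'q',s['q'],'F',s['force'],s['finger_gap'],s['t'])
    from scipy.spatial.transform import Rotation as R
    M=R.from_quat(s['tool_rot']).as_matrix();print('jaw deg',np.degrees(np.arctan2(M[1,1],M[0,1])),'tilt',M[:2,2])
    for k in names:
        for d in r[k][:4]: print(k,np.array(d['centre']),round(d['score'],2),proj(p,d['centre'])[0].round())
    return p
E
python3 - <<'E'
from w import *
p=look('w1',['carrier','square_carrier'])
import pickle;pickle.dump(p,open('w1.pkl','wb'))
E
```

```text
tcp [0.5597 0.1745 0.2341] q [ 0.1086  0.4688  1.5351  0.0067  1.1309 -1.8318] F [ 0.6413  0.4263 -0.3844] 0.6004352700715602 2.05
jaw deg 111.01518263747504 tilt [0.0061 0.0068]
carrier [ 0.5693  0.1758 -0.0007] 0.86 [256. 167.]
carrier [ 0.6326  0.2265 -0.0021] 0.69 [272. 217.]
carrier [0.5557 0.088  0.0033] 0.63 [199. 136.]
```

View pics/w1.png

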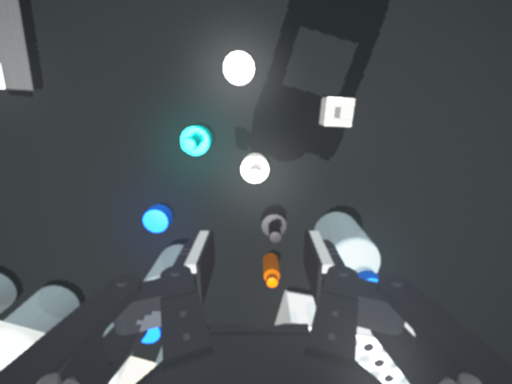

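The wrist view shows the carrier at (255,168): a round, bare metal body with a round stem. Turquoise is at (195,140), black at (273,227), the square carrier at (338,111) and the blank at (239,68). I'll refine the carrier position from its silhouette in all three views, and the holder yaw from its block outline.

```bash
cat > sil.py <<'E'
from h import *
from scipy.optimize import least_squares
t=np.linspace(0,2*np.pi,40)
def circ(r,z): return np.c_[r*np.cos(t),r*np.sin(t),0*t+z]
M=np.vstack([circ(.014,0),circ(.018,.004),circ(.018,.03),circ(.008,.03),circ(.008,.064)])
def model(p,xy,z0=0):
    m=np.zeros((384*4,512*4),np.uint8)
    for P in (M[:120],M[120:]):
        u=proj(p,P+[xy[0],xy[1],z0])*4+1.5
        cv2.fillConvexPoly(m,cv2.convexHull(u.round().astype(np.int32)),1)
    ys,xs=np.nonzero(m);return np.array([(xs.mean()-1.5)/4,(ys.mean()-1.5)/4]),len(xs)/16
def fit(p,xy,z0=0,thr=90):
    g=p['image'].min(2);c,_=model(p,xy,z0)
    n,l,st,ce=cv2.connectedComponentsWithStats((g>thr).astype(np.uint8))
    k=min(range(1,n),key=lambda i:np.linalg.norm(ce[i]-c)+(1e3 if st[i,4]<30 else 0))
    r=least_squares(lambda x:model(p,x,z0)[0]-ce[k],xy,diff_step=5e-3,x_scale=.01)
    return r.x,st[k,4],model(p,r.x,z0)[1]
E
python3 - <<'E'
from sil import *
import pickle
np.set_printoptions(precision=4,suppress=True)
p=pickle.load(open('w1.pkl','rb'))
a=snapshot('scene');b=snapshot('top')
for q,l in((p,'w'),(a,'s'),(b,'t')):
  for th in (70,100,130):print(l,th,fit(q,[.565,.173],0,th))
# holder block top outline in top view
g=b['image'].min(2)
n,L,st,ce=cv2.connectedComponentsWithStats((g>150).astype(np.uint8))
for i in range(1,n):
  if st[i,4]>300: print(i,st[i],ce[i])
for nme in ['well_mouth','clamp_hinge','clamp_grip','holder']:
  for q in (a,b):
    for d in models.pinpoint(q,nme)[:2]: print(nme,np.array(d['centre']),round(d['score'],2))
c=b['image'][185:235,295:350,::-1];c2=a['image'][175:250,140:215,::-1]
cv2.imwrite('pics/hold.png',np.hstack([cv2.resize(c,(400,400),interpolation=2),cv2.resize(c2,(400,400),interpolation=2)]))
E
```

```text
w 70 (array([0.5941, 0.23  ]), np.int32(40489), 703.3125)
w 100 (array([0.567 , 0.1728]), np.int32(832), 671.9375)
w 130 (array([0.5672, 0.1727]), np.int32(772), 671.875)
s 70 (array([0.5652, 0.173 ]), np.int32(257), 244.25)
s 100 (array([0.5651, 0.1728]), np.int32(243), 244.8125)
s 130 (array([0.5654, 0.1731]), np.int32(225), 245.375)
t 70 (array([0.5668, 0.172 ]), np.int32(144), 123.125)
t 100 (array([0.5665, 0.1721]), np.int32(132), 123.3125)
t 130 (array([0.5667, 0.1724]), np.int32(127), 122.875)
1 [    0     0   512   172 42235] [260.9535  41.6229]
7 [  93  103   79   49 2592] [131.7446 126.8765]
16 [143 150  41  17 501] [163.511  158.3653]
18 [ 407  156  105  118 7997] [466.7384 216.2855]
21 [  0 176  16  59 718] [  6.7354 206.9819]
24 [ 302  183   41   47 1056] [322.0417 206.6913]
35 [  0 297   9  41 340] [  3.7471 316.7118]
36 [227 342  71  42 815] [263.1055 357.3706]
37 [  79  364   91   20 1269] [131.3341 375.8235]
well_mouth [ 0.5231 -0.1869  0.0543] 0.72
well_mouth [ 0.515  -0.1853  0.0498] 0.66
clamp_hinge [ 0.5628 -0.1727  0.1004] 0.89
clamp_hinge [ 0.7573  0.1206 -0.0028] 0.34
clamp_hinge [ 0.5631 -0.1702  0.0974] 0.72
clamp_grip [ 0.602  -0.1615  0.1897] 0.7
clamp_grip [0.698  0.25   0.0006] 0.58
clamp_grip [ 0.6037 -0.1621  0.1956] 0.66
holder [ 0.5186 -0.1853  0.0135] 0.65
holder [ 0.5221 -0.1845  0.0092] 0.6
```

Carrier at (0.566, 0.1725), and the three views agree to about 1 mm. Descending.

Call:
{"name": "jog_arm", "arguments": {
  "commands": [
    [60,0.65,-0.2,-2.5,0],
    [60,0,0,-3.5,0],
    [60,0,0,-3.5,0],
    [60,0,0,-3.5,0],
    [60,0,0,-2.5,0],
    [60,0,0,-1.5,0],
    [60,0,0,0,0]
  ],
  "squeeze": 30
}}

```text
t: 3.28
tcp_pos: [0.567, 0.177, 0.0621]
tool_rot: [-0.185, 0.983, 0.003, 0.01]
force: [-0.2, 0.4, -0.1]
finger_gap: 0.603
```

Call:
{"name": "jog_arm", "arguments": {
  "commands": [
    [60,-0.1,-0.5,-0.7,0],
    [60,0,0,-0.8,0],
    [60,0,0,-0.6,0],
    [60,0,0,-0.2,0],
    [60,0,0,0,0]
  ]
}}

```text
t: 3.7
tcp_pos: [0.5683, 0.1716, 0.0396]
tool_rot: [-0.185, 0.983, 0.003, 0.012]
force: [0.1, 0.0, -0.7]
finger_gap: 0.6
```

```bash
python3 - <<'E'
from w import *
from sil import fit
p=look('w2',['carrier'])
a=snapshot('scene')
cv2.imwrite('pics/c3.png',np.hstack([cv2.resize(p['image'][...,::-1],(512,384)),cv2.resize(a['image'][150:230,270:330,::-1],(288,384),interpolation=2)]))
E
```

```text
tcp [0.5683 0.1716 0.0396] q [ 0.1015  0.7493  1.6651  0.011   0.7033 -1.8488] F [ 0.0829  0.0022 -0.6906] 0.5997210464058319 3.7
jaw deg 111.27072838464147 tilt [0.0231 0.0095]
carrier [ 0.632   0.2237 -0.0032] 0.95 [289. 299.]
carrier [0.5586 0.0855 0.0017] 0.78 [143. 159.]
carrier [ 0.569   0.1722 -0.0006] 0.72 [258. 215.]
```

View pics/c3.png

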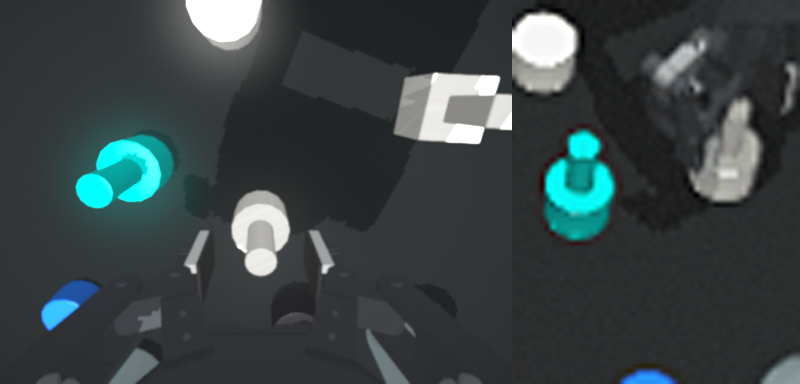

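The carrier (260,230) stands between the pads (197 to 320). Closing.

Call:
{"name": "jog_arm", "arguments": {
  "commands": [
    [40,-0.15,0.1,0,0],
    [0,0,0,0,0],
    [0,0,0,0,0],
    [0,0,0,0,0],
    [0,0,0,0,0],
    [0,0,0,0,0]
  ],
  "squeeze": 40
}}

```text
t: 4.35
tcp_pos: [0.5675, 0.1733, 0.0419]
tool_rot: [-0.185, 0.983, 0.002, 0.014]
force: [0.6, -0.9, -2.3]
finger_gap: 0.158
```

Call:
{"name": "jog_arm", "arguments": {
  "commands": [
    [0,0,0,2,0],
    [0,0,0,3,0],
    [0,0,0,3,0],
    [0,-1,-1.5,2.2,0],
    [0,-1,-3,0,0],
    [0,-1,-3,0,0],
    [0,-1,-3,0,0],
    [0,-1,-3,0,0]
  ]
}}

```text
t: 5.02
tcp_pos: [0.5161, 0.0396, 0.1467]
tool_rot: [-0.19, 0.982, 0.002, 0.015]
force: [-0.9, -0.7, -1.6]
finger_gap: 0.16
```

```bash
python3 - <<'E'
from w import *
s=manip.sense();print(s['tcp_pos'],s['force'],s['finger_gap'])
E
```

```text
[0.5161 0.0396 0.1467] [-0.9334 -0.6915 -1.588 ] 0.16033227950809378
```

View pics/hold.png

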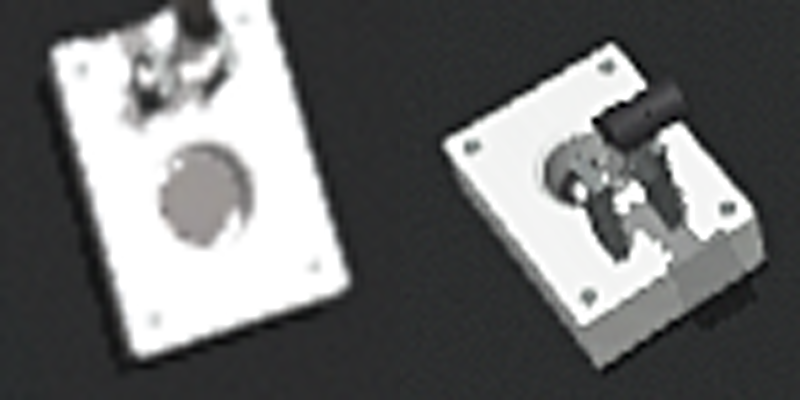

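```bash
python3 - <<'E'
from w import *
from scipy.optimize import least_squares
a=snapshot('scene');b=snapshot('top')
obs=[(b,[314.3,229.8],(-50,45)),(b,[343.1,221],(-50,-45)),(b,[301.9,190.6],(70,45)),(b,[323.3,209.1],(0,0)),
(a,[148.4,202.8],(-50,-45)),(a,[179.8,182.9],(-50,45)),(a,[207.1,215.3],(70,45)),(a,[173.8,236.3],(70,-45))]
def f(v):
  x,y,z,w=v;c,s=np.cos(w),np.sin(w);o=[]
  for p,u,(lx,ly) in obs: o+=list(proj(p,[x+(c*lx-s*ly)/1e3,y+(s*lx+c*ly)/1e3,z])[0]-u)
  return np.array(o)
r=least_squares(f,[.52,-.186,.053,.33]);print(r.x,np.degrees(r.x[3]));print(r.fun.reshape(-1,2))
r=least_squares(f,[.52,-.186,.053,.33],loss='soft_l1',f_scale=.5);print(r.x)
E
```

```text
[ 0.5186 -0.185   0.0462  0.2958] 16.949668946617127
[[-0.7069 -0.9507]
 [-1.5907 -0.6995]
 [-0.0829  0.9144]
 [-0.6829 -0.134 ]
 [-0.7368 -0.3963]
 [-0.7243  0.8007]
 [-1.0191 -0.2268]
 [-0.0507 -0.1822]]
[ 0.5184 -0.1848  0.0453  0.2927]
```

Call:
{"name": "jog_arm", "arguments": {
  "commands": [
    [0,0,-3,0,0],
    [0,0,-3,0,0],
    [0,0,-3,0,0],
    [0,0,-1,0,0],
    [0,0,0,0,0]
  ]
}}

```text
t: 5.53
tcp_pos: [0.515, -0.0648, 0.1462]
tool_rot: [-0.187, 0.982, 0.003, 0.014]
force: [-0.1, 0.6, -1.1]
finger_gap: 0.167
```

```bash
python3 - <<'E'
from w import *
p=look('w4',['well_mouth','clamp_hinge','clamp_grip','carrier'])
import pickle;pickle.dump(p,open('w4.pkl','wb'))
a=snapshot('scene')
cv2.imwrite('pics/c4.png',np.hstack([p['image'][...,::-1],cv2.resize(a['image'][150:246,150:222,::-1],(288,384),interpolation=2)]))
E
```

```text
tcp [ 0.515  -0.0648  0.1462] q [-0.3521  0.504   1.7972  0.0266  0.82   -2.3178] F [-0.1253  0.5626 -1.094 ] 0.16650923635518253 5.5333
jaw deg 111.60281473873579 tilt [0.026  0.0111]
well_mouth [ 0.5167 -0.1835  0.0492] 0.9 [130. 143.]
clamp_grip [ 0.6089 -0.1597  0.194 ] 0.84 [ -0. 389.]
carrier [0.5583 0.0881 0.0015] 0.69 [363. 252.]
```

View pics/c4.png

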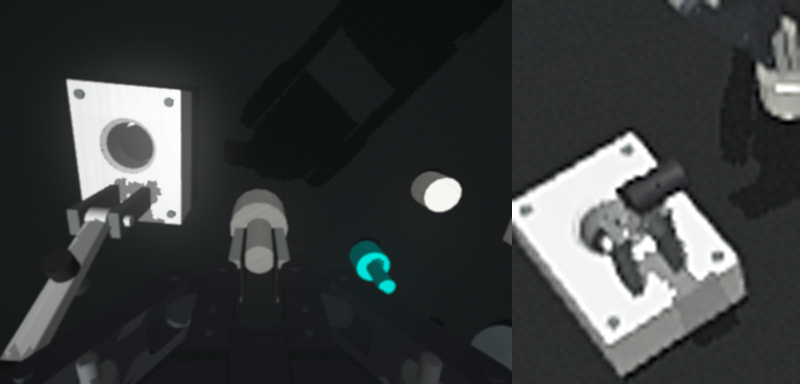

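The carrier is held upright in the jaws (259,230). The well is at (129,144), with the clamp leaning back at the lower left. Well axis ≈ (0.518, −0.1845), top z ≈ 0.048, yaw ≈ 17.5°.

Call:
{"name": "jog_arm", "arguments": {
  "commands": [
    [0,0.1,-2.4,0,-0.02],
    [0,0.1,-2.6,0,-0.02],
    [0,0.1,-2.6,0,-0.02],
    [0,0.1,-2.2,0,-0.01],
    [0,0,-1.3,0,0],
    [0,0,0,-2,0],
    [0,0,0,0,0]
  ]
}}

```text
t: 6.42
tcp_pos: [0.5187, -0.168, 0.1264]
tool_rot: [-0.161, 0.987, 0.004, 0.014]
force: [-0.7, 0.2, -1.6]
finger_gap: 0.163
```

```bash
python3 - <<'E'
from w import *
p=look('w5',['well_mouth','clamp_grip','clamp_hinge'])
a=snapshot('scene');b=snapshot('top')
cv2.imwrite('pics/c5.png',np.hstack([p['image'][...,::-1],cv2.resize(a['image'][150:246,150:222,::-1],(288,384),interpolation=2)]))
E
```

```text
tcp [ 0.5187 -0.168   0.1264] q [-0.5312  0.5646  1.7442  0.0319  0.8172 -2.4469] F [-0.693   0.191  -1.6098] 0.1629257172947131 6.4167
jaw deg 108.52473792220813 tilt [0.0255 0.012 ]
well_mouth [ 0.5177 -0.1844  0.0489] 0.98 [240. 189.]
clamp_hinge [ 0.5663 -0.1742  0.0945] 0.72 [230. 271.]
```

View pics/c5.png

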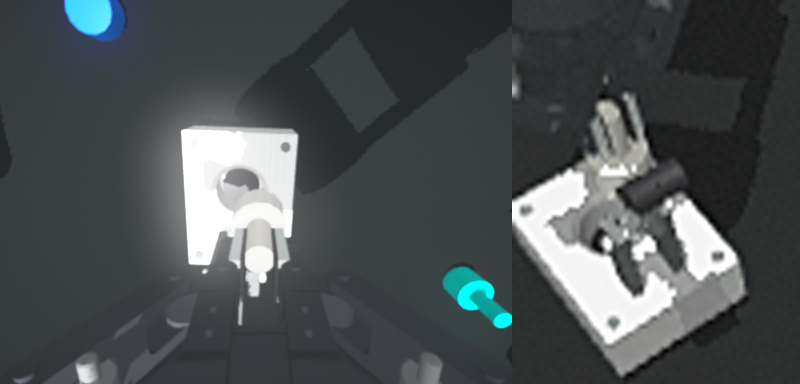

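Call:
{"name": "jog_arm", "arguments": {
  "commands": [
    [0,0.05,-1.3,0,-0.01],
    [0,0,-0.3,-0.5,0],
    [0,0,0,-1,0],
    [0,0,0,-0.8,0],
    [0,0,0,0,0]
  ]
}}

```text
t: 7.13
tcp_pos: [0.5227, -0.186, 0.1067]
tool_rot: [-0.157, 0.987, 0.0, 0.018]
force: [-1.1, -0.1, -2.1]
finger_gap: 0.165
```

```bash
python3 - <<'E'
from w import *
look('w6',['well_mouth'])
E
```

```text
tcp [ 0.5227 -0.186   0.1067] q [-0.5561  0.6031  1.741   0.0337  0.7706 -2.4662] F [-1.1083 -0.1442 -2.1384] 0.16525286896011673 7.1333
jaw deg 108.06778105620182 tilt [0.0354 0.0056]
well_mouth [ 0.5172 -0.1859  0.0526] 0.8 [261. 199.]
```

Call:
{"name": "jog_arm", "arguments": {
  "commands": [
    [0,-0.35,0.2,0,0],
    [0,0,0,0,0],
    [0,0,0,-0.3,0],
    [0,0,0,-0.3,0],
    [0,0,0,-0.2,0],
    [0,0,0,0,0]
  ]
}}

```text
t: 7.73
tcp_pos: [0.5193, -0.1834, 0.0992]
tool_rot: [-0.157, 0.987, -0.0, 0.019]
force: [-0.1, -0.7, -1.7]
finger_gap: 0.163
```

Call:
{"name": "jog_arm", "arguments": {
  "commands": [
    [0,0,0,-0.2,0],
    [0,0,0,-0.2,0],
    [0,0,0,-0.2,0],
    [0,0,0,-0.2,0],
    [0,0,0,-0.2,0],
    [0,0,0,0,0]
  ]
}}

```text
t: 8.23
tcp_pos: [0.5197, -0.1835, 0.0881]
tool_rot: [-0.158, 0.987, -0.001, 0.019]
force: [-0.1, -0.6, -1.6]
finger_gap: 0.158
```

Call:
{"name": "jog_arm", "arguments": {
  "commands": [
    [0,0,0,-0.2,0],
    [0,0,0,-0.2,0],
    [0,0,0,-0.2,0],
    [0,0,0,0,0]
  ]
}}

```text
t: 8.57
tcp_pos: [0.5197, -0.1835, 0.0814]
tool_rot: [-0.158, 0.987, -0.001, 0.019]
force: [-0.5, 0.1, -1.9]
finger_gap: 0.162
```

Call:
{"name": "jog_arm", "arguments": {
  "commands": [
    [0,0,0,-0.1,0],
    [0,0,0,-0.1,0],
    [0,0,0,-0.1,0],
    [0,0,0,0,0]
  ]
}}

```text
t: 8.9
tcp_pos: [0.5198, -0.1836, 0.0781]
tool_rot: [-0.158, 0.987, -0.001, 0.019]
force: [0.4, -0.6, -1.6]
finger_gap: 0.163
```

Call:
{"name": "jog_arm", "arguments": {
  "commands": [
    [0,0,0,-0.1,0],
    [0,0,0,-0.1,0],
    [0,0,0,0,0]
  ]
}}

```text
t: 9.15
tcp_pos: [0.5199, -0.1836, 0.076]
tool_rot: [-0.158, 0.987, -0.001, 0.019]
force: [-0.8, -0.6, -1.5]
finger_gap: 0.167
```

Call:
{"name": "jog_arm", "arguments": {
  "commands": [
    [0,0,0,-0.1,0],
    [0,0,0,-0.1,0],
    [0,0,0,0,0]
  ]
}}

```text
t: 9.4
tcp_pos: [0.52, -0.1837, 0.0738]
tool_rot: [-0.158, 0.987, -0.001, 0.019]
force: [-0.2, -0.1, -1.6]
finger_gap: 0.162
```

Call:
{"name": "jog_arm", "arguments": {
  "commands": [
    [0,0,0,-0.1,0],
    [0,0,0,-0.1,0],
    [0,0,0,0,0]
  ]
}}

```text
t: 9.65
tcp_pos: [0.5202, -0.1838, 0.072]
tool_rot: [-0.157, 0.987, -0.001, 0.019]
force: [-0.5, 0.6, -0.1]
finger_gap: 0.163
```

Call:
{"name": "jog_arm", "arguments": {
  "commands": [
    [0,0,0,-0.1,0],
    [0,0,0,-0.1,0],
    [0,0,0,0,0]
  ]
}}

```text
t: 9.9
tcp_pos: [0.5203, -0.1837, 0.0711]
tool_rot: [-0.158, 0.987, -0.001, 0.019]
force: [0.8, 0.2, -1.1]
finger_gap: 0.16
```

Call:
{"name": "jog_arm", "arguments": {
  "commands": [
    [0,0,0,-0.1,0],
    [0,0,0,-0.1,0],
    [0,0,0,0,0]
  ]
}}

```text
t: 10.15
tcp_pos: [0.5205, -0.1837, 0.0698]
tool_rot: [-0.158, 0.987, -0.001, 0.02]
force: [-0.8, 0.3, 0.6]
finger_gap: 0.16
```

Call:
{"name": "jog_arm", "arguments": {
  "commands": [
    [0,0,0,-0.1,0],
    [0,0,0,-0.1,0],
    [0,0,0,0,0]
  ]
}}

```text
t: 10.4
tcp_pos: [0.5206, -0.1838, 0.068]
tool_rot: [-0.158, 0.987, -0.001, 0.02]
force: [-0.8, 1.0, 1.3]
finger_gap: 0.163
```

Call:
{"name": "jog_arm", "arguments": {
  "commands": [
    [0,0,0,-0.1,0],
    [0,0,0,-0.1,0],
    [0,0,0,-0.1,0]
  ]
}}

```text
t: 10.65
tcp_pos: [0.5208, -0.1838, 0.0662]
tool_rot: [-0.158, 0.987, -0.002, 0.02]
force: [-2.3, 1.7, 14.0]
finger_gap: 0.162
```

```bash
python3 - <<'E'
from w import *
p=look('w7',['clamp_grip']);a=snapshot('scene')
cv2.imwrite('pics/c7.png',np.hstack([p['image'][...,::-1],cv2.resize(a['image'][150:246,150:222,::-1],(288,384),interpolation=2)]))
E
```

```text
tcp [ 0.5208 -0.1838  0.0662] q [-0.5549  0.6686  1.7723  0.039   0.6683 -2.4724] F [-2.309   1.7123 14.0078] 0.1622869201433392 10.65
jaw deg 108.12411016092796 tilt [0.0406 0.0033]
```

View pics/c7.png

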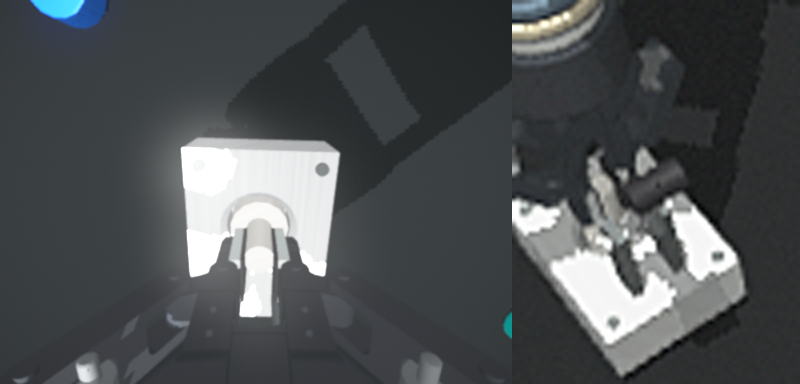

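The carrier is in the well. Contact began at TCP z ≈ 0.072, the plate slid about 5.8 mm, then the force climbed to about 14 N (≈15.6 N above baseline). I'll check that it stays firm.

Call:
{"name": "jog_arm", "arguments": {
  "commands": [
    [0,0,0,-0.02,0]
  ]
}}

```text
t: 10.88
tcp_pos: [0.5208, -0.1838, 0.0669]
tool_rot: [-0.158, 0.987, -0.002, 0.02]
force: [-1.5, 0.5, 3.3]
finger_gap: 0.163
```

Call:
{"name": "jog_arm", "arguments": {
  "commands": [
    [0,0,0,-0.05,0]
  ]
}}

```text
t: 10.97
tcp_pos: [0.5207, -0.1838, 0.0669]
tool_rot: [-0.158, 0.987, -0.002, 0.02]
force: [-1.4, 0.4, 6.1]
finger_gap: 0.165
```

Call:
{"name": "jog_arm", "arguments": {
  "commands": [
    [0,0,0,-0.1,0]
  ]
}}

```text
t: 11.05
tcp_pos: [0.5207, -0.1838, 0.0665]
tool_rot: [-0.158, 0.987, -0.002, 0.021]
force: [-2.7, 1.8, 9.7]
finger_gap: 0.163
```

Call:
{"name": "jog_arm", "arguments": {
  "commands": [
    [0,0,0,-0.1,0]
  ]
}}

```text
t: 11.13
tcp_pos: [0.5208, -0.1838, 0.0663]
tool_rot: [-0.158, 0.987, -0.002, 0.021]
force: [-2.3, 1.2, 14.2]
finger_gap: 0.161
```

Reproduced: 14.2 N at the same height, so it is home. Releasing and rising.

Call:
{"name": "jog_arm", "arguments": {
  "commands": [
    [0,0,0,0,0],
    [30,0,0,0,0],
    [55,0,0,0,0],
    [55,0,0,0,0],
    [55,0,0,0,0],
    [55,0,0,0,0]
  ]
}}

```text
t: 11.63
tcp_pos: [0.5213, -0.1843, 0.0656]
tool_rot: [-0.158, 0.987, -0.003, 0.021]
force: [0.6, -1.0, -0.4]
finger_gap: 0.553
```

Call:
{"name": "jog_arm", "arguments": {
  "commands": [
    [55,0,0,1,0],
    [55,0,0,2,0],
    [55,-0.5,0,3,0],
    [55,-0.5,0,3,0],
    [55,-0.5,0,3,0],
    [55,-0.5,0,3,0],
    [55,0,0,2,0],
    [55,0,0,0,0]
  ]
}}

```text
t: 12.3
tcp_pos: [0.4978, -0.1829, 0.2437]
tool_rot: [-0.158, 0.987, -0.001, 0.019]
force: [0.3, 0.4, 0.4]
finger_gap: 0.55
```

```bash
python3 - <<'E'
from w import *
p=look('w8',['clamp_grip','clamp_hinge','well_mouth','carrier'])
for n in('scene','top'):
  a=snapshot(n)
  for k in ['clamp_grip','clamp_hinge','carrier']:
    for d in models.pinpoint(a,k)[:4]: print(n,k,np.array(d['centre']),round(d['score'],2))
  if n=='scene':cv2.imwrite('pics/c8.png',np.hstack([p['image'][...,::-1],cv2.resize(a['image'][150:246,150:222,::-1],(288,384),interpolation=2)]))
E
```

```text
tcp [ 0.4978 -0.1829  0.2437] q [-0.5767  0.3713  1.6789  0.0276  1.0619 -2.4772] F [0.3156 0.3661 0.3724] 0.5498698750478671 12.3
jaw deg 108.13237847263879 tilt [0.038  0.0041]
clamp_grip [ 0.6074 -0.1609  0.1943] 0.66 [244. 323.]
clamp_hinge [ 0.5644 -0.1714  0.0964] 0.64 [251. 228.]
well_mouth [ 0.5182 -0.1839  0.05  ] 0.69 [254. 177.]
well_mouth [0.7508 0.1153 0.0015] 0.61 [372. 335.]
carrier [0.5582 0.0854 0.0046] 0.91 [409. 243.]
carrier [ 0.522  -0.1806  0.0274] 0.86 [256. 176.]
carrier [ 0.6299  0.2267 -0.0024] 0.61 [460. 298.]
scene clamp_grip [ 0.6048 -0.1593  0.1862] 0.72
scene clamp_hinge [ 0.5586 -0.1727  0.0996] 0.69
scene clamp_hinge [ 0.518  -0.1837  0.0102] 0.34
scene carrier [ 0.5579  0.0867 -0.0036] 0.78
scene carrier [ 0.634   0.225  -0.0044] 0.7
scene carrier [ 0.5201 -0.1862  0.0288] 0.47
top clamp_grip [ 0.6038 -0.1622  0.19  ] 0.58
top clamp_hinge [ 0.5634 -0.1723  0.1   ] 0.63
top carrier [0.6292 0.2258 0.    ] 0.61
top carrier [0.5581 0.0895 0.0016] 0.6
```

View pics/c8.png

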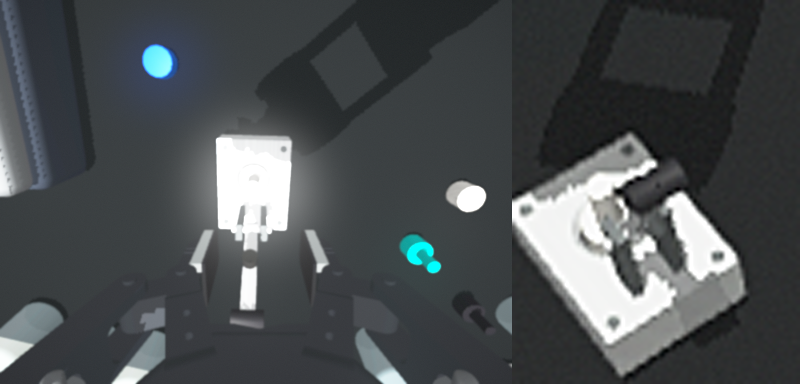

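The carrier sits upright in the well (253,180 in the wrist view), with the clamp handle at (247,320), ≈(0.605, −0.160, 0.190), θ≈2.03. The hinge is ≈(0.561, −0.171, 0.099). Going to the handle.

Call:
{"name": "jog_arm", "arguments": {
  "commands": [
    [55,2.7,0.6,0,0],
    [55,2.7,0.6,0,0],
    [55,2.7,0.6,0,0],
    [55,1.7,0.3,0,0],
    [55,0.5,0,0,0],
    [55,0,0,0,0]
  ],
  "squeeze": 20
}}

```text
t: 13.45
tcp_pos: [0.6009, -0.1592, 0.2368]
tool_rot: [-0.157, 0.988, 0.004, 0.013]
force: [0.1, -1.0, 0.0]
finger_gap: 0.547
```

```bash
python3 - <<'E'
from w import *
look('w9',['clamp_grip'])
E
```

```text
tcp [ 0.6009 -0.1592  0.2368] q [-0.4488  0.5084  1.4522  0.0231  1.1632 -2.343 ] F [ 0.1124 -0.9776  0.0278] 0.5468470940039245 13.45
jaw deg 108.02312891834134 tilt [0.0253 0.0113]
clamp_grip [ 0.6067 -0.1608  0.1904] 0.64 [253. 216.]
```

Call:
{"name": "jog_arm", "arguments": {
  "commands": [
    [55,0.5,-0.1,-1,0],
    [55,0,0,-1.8,0],
    [55,0,0,-1.8,0],
    [55,0,0,-1.3,0],
    [55,0,0,-0.5,0],
    [55,0,0,0,0]
  ]
}}

```text
t: 14.05
tcp_pos: [0.5989, -0.1621, 0.1694]
tool_rot: [-0.154, 0.988, 0.004, 0.011]
force: [-0.1, -0.3, -0.2]
finger_gap: 0.551
```

```bash
python3 - <<'E'
from w import *
p=look('w10',['clamp_grip']);a=snapshot('scene')
cv2.imwrite('pics/c10.png',np.hstack([p['image'][...,::-1],cv2.resize(a['image'][150:246,150:222,::-1],(288,384),interpolation=2)]))
E
```

```text
tcp [ 0.5989 -0.1621  0.1694] q [-0.4539  0.5878  1.5166  0.0232  1.0236 -2.3455] F [-0.0999 -0.2556 -0.2119] 0.551044732374441 14.05
jaw deg 107.70411409641505 tilt [0.0209 0.0118]
clamp_grip [ 0.6053 -0.1621  0.1912] 0.63 [254. 273.]
```

View pics/c10.png

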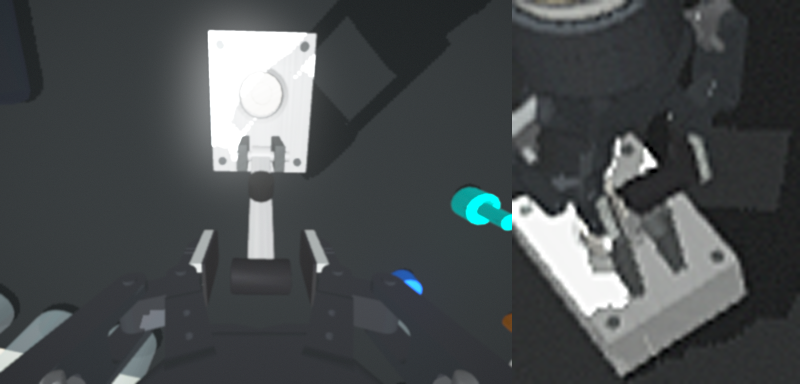

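The handle (261,276) lies centred between the pads. Shifting +6 mm and closing.

Call:
{"name": "jog_arm", "arguments": {
  "commands": [
    [55,0.65,0.15,0,0],
    [55,0,0,0,0],
    [25,0,0,0,0],
    [25,0,0,0,0],
    [25,0,0,0,0],
    [25,0,0,0,0],
    [25,0,0,0,0]
  ],
  "squeeze": 20
}}

```text
t: 14.78
tcp_pos: [0.6083, -0.1583, 0.1747]
tool_rot: [-0.153, 0.988, 0.004, 0.015]
force: [0.4, 0.4, -1.5]
finger_gap: 0.345
```

Call:
{"name": "jog_arm", "arguments": {
  "commands": [
    [25,-1.05,-0.32,0.46,0],
    [25,-1.1,-0.34,0.33,0],
    [25,-1.13,-0.35,0.19,0],
    [25,-1.15,-0.35,0.05,0]
  ]
}}

```text
t: 15.12
tcp_pos: [0.5657, -0.1711, 0.1862]
tool_rot: [-0.153, 0.988, 0.005, 0.02]
force: [3.0, 1.4, -4.7]
finger_gap: 0.345
```

```bash
cat > st.py <<'E'
from w import *
from scipy.spatial.transform import Rotation as R
def st():
    s=manip.sense();z=R.from_quat(s['tool_rot']).as_matrix()[:,2];g=s['tcp_pos']-.0187*z
    d=g-np.array([.561,-.171,.099]);u=np.array([.955,.295]);S=d[:2]@u;N=d[1]*.955-d[0]*.295
    print('tcp',s['tcp_pos'],'g',g,'s',S,'n',N,'dz',d[2],'r',np.hypot(S,d[2]),'th',np.arctan2(d[2],-S),'F',s['force'],'gap',s['finger_gap'],'tilt',z[:2],'t',s['t'])
st()
if len(sys.argv)>1:
    p=snapshot('scene')
    for d in models.pinpoint(p,'clamp_grip')[:2]: print(np.array(d['centre']),d['score'])
E
python3 st.py 1
```

```text
tcp [ 0.5657 -0.1711  0.1862] g [ 0.565  -0.1714  0.2049] s 0.00368843210835534 n -0.0015746820079883999 dz 0.10591951876383479 r 0.10598372038469067 th 1.6056052300338914 F [ 2.9975  1.383  -4.7323] gap 0.3445478712106948 tilt [0.0376 0.0154] t 15.1167
[ 0.5667 -0.1747  0.2033] 0.58
```

Call:
{"name": "jog_arm", "arguments": {
  "commands": [
    [25,-1.15,-0.35,-0.15,0],
    [25,-1.13,-0.35,-0.22,0],
    [25,-1.1,-0.34,-0.33,0],
    [25,-1.05,-0.33,-0.47,0]
  ]
}}

```text
t: 15.55
tcp_pos: [0.5207, -0.1846, 0.1775]
tool_rot: [-0.152, 0.988, 0.005, 0.023]
force: [2.2, 2.7, -3.3]
finger_gap: 0.346
```

```bash
python3 st.py
```

```text
tcp [ 0.5207 -0.1846  0.1775] g [ 0.5199 -0.1849  0.1962] s -0.04332962647612457 n -0.0011230987518384122 dz 0.097193776554724 r 0.10641469227287223 th 1.1514351074226756 F [ 2.2247  2.7422 -3.2644] gap 0.3459867960698435 tilt [0.0442 0.0168] t 15.55
```

Call:
{"name": "jog_arm", "arguments": {
  "commands": [
    [25,-1.0,-0.31,-0.58,0],
    [25,-0.93,-0.29,-0.7,0],
    [25,-0.84,-0.26,-0.82,0],
    [25,-0.74,-0.23,-0.92,0]
  ]
}}

```text
t: 15.88
tcp_pos: [0.4841, -0.1955, 0.1495]
tool_rot: [-0.151, 0.988, 0.005, 0.026]
force: [3.1, 2.9, -0.1]
finger_gap: 0.346
```

```bash
python3 st.py
```

```text
tcp [ 0.4841 -0.1955  0.1495] g [ 0.4832 -0.1958  0.1682] s -0.08164343206861072 n -0.0007236765365809424 dz 0.06916773941023874 r 0.10700386056149819 th 0.702862163394897 F [ 3.1371  2.8546 -0.1339] gap 0.34622479685671687 tilt [0.0504 0.0169] t 15.8833
```

Call:
{"name": "jog_arm", "arguments": {
  "commands": [
    [25,-0.65,-0.2,-0.97,0],
    [25,-0.53,-0.17,-1.05,0],
    [25,-0.42,-0.13,-1.1,0],
    [25,-0.29,-0.09,-1.1,0]
  ]
}}

```text
t: 16.22
tcp_pos: [0.4628, -0.2019, 0.1087]
tool_rot: [-0.151, 0.988, 0.004, 0.027]
force: [1.7, 3.0, 2.5]
finger_gap: 0.347
```

```bash
python3 st.py 1
```

```text
tcp [ 0.4628 -0.2019  0.1087] g [ 0.4618 -0.2022  0.1274] s -0.1039698794614091 n -0.0005025798828077639 dz 0.0283526856851746 r 0.10776646333986396 th 0.26622755562723277 F [1.7008 3.0047 2.5182] gap 0.346531965236362 tilt [0.0528 0.0163] t 16.2167
[ 0.4698 -0.1993  0.1293] 0.87
```

Call:
{"name": "jog_arm", "arguments": {
  "commands": [
    [25,-0.1,-0.03,-0.6,0],
    [25,0,0,-0.5,0],
    [25,0,0,-0.3,0]
  ]
}}

```text
t: 16.57
tcp_pos: [0.4598, -0.2027, 0.0945]
tool_rot: [-0.152, 0.988, 0.004, 0.025]
force: [-0.8, -0.0, 2.7]
finger_gap: 0.347
```

```bash
python3 st.py 1
```

```text
tcp [ 0.4598 -0.2027  0.0945] g [ 0.4589 -0.203   0.1132] s -0.10691490820237806 n -0.00046919687753141717 dz 0.014208704949696754 r 0.10785492521100029 th 0.13212311214031852 F [-0.8065 -0.0398  2.7237] gap 0.3474372754177727 tilt [0.0484 0.0165] t 16.5667
[ 0.4662 -0.2021  0.1123] 0.83
```

Call:
{"name": "jog_arm", "arguments": {
  "commands": [
    [25,0,0,-0.3,0],
    [25,0,0,-0.3,0]
  ]
}}

```text
t: 16.83
tcp_pos: [0.4593, -0.2028, 0.0886]
tool_rot: [-0.152, 0.988, 0.004, 0.025]
force: [-1.2, 0.0, 3.1]
finger_gap: 0.35
```

Call:
{"name": "jog_arm", "arguments": {
  "commands": [
    [25,0,0,-0.2,0],
    [25,0,0,-0.2,0]
  ]
}}

```text
t: 17.0
tcp_pos: [0.4591, -0.2029, 0.0844]
tool_rot: [-0.152, 0.988, 0.004, 0.024]
force: [-2.2, 0.5, 1.8]
finger_gap: 0.348
```

Call:
{"name": "jog_arm", "arguments": {
  "commands": [
    [25,0,0,-0.15,0],
    [25,0,0,-0.15,0]
  ]
}}

```text
t: 17.17
tcp_pos: [0.4591, -0.2029, 0.081]
tool_rot: [-0.152, 0.988, 0.004, 0.024]
force: [-2.2, -0.2, 2.9]
finger_gap: 0.348
```

Call:
{"name": "jog_arm", "arguments": {
  "commands": [
    [25,0,0,-0.15,0],
    [25,0,0,-0.1,0]
  ]
}}

```text
t: 17.33
tcp_pos: [0.4592, -0.2029, 0.0797]
tool_rot: [-0.152, 0.988, 0.004, 0.025]
force: [-6.9, 0.4, 21.9]
finger_gap: 0.346
```

Call:
{"name": "jog_arm", "arguments": {
  "commands": [
    [25,0,0,-0.1,0],
    [25,0,0,-0.1,0]
  ]
}}

```text
t: 17.5
tcp_pos: [0.4592, -0.2029, 0.0799]
tool_rot: [-0.153, 0.988, 0.004, 0.025]
force: [-4.1, -0.2, 10.7]
finger_gap: 0.349
```

A hard stop is felt at TCP z ≈ 0.080, so the clamp is down. Releasing and retreating upward.

Call:
{"name": "jog_arm", "arguments": {
  "commands": [
    [25,0,0,0,0],
    [35,0,0,0,0],
    [60,0,0,0,0],
    [60,0,0,0,0],
    [60,0,0,0,0],
    [60,0,0,0,0]
  ]
}}

```text
t: 18.0
tcp_pos: [0.4611, -0.2036, 0.0796]
tool_rot: [-0.153, 0.988, 0.002, 0.027]
force: [0.5, -0.4, 0.8]
finger_gap: 0.6
```

Call:
{"name": "jog_arm", "arguments": {
  "commands": [
    [60,0,0,0.5,0],
    [60,0,0,1,0],
    [60,0,0,2.5,0],
    [60,0,0,3,0],
    [60,0,0,3,0],
    [60,0,0,3,0],
    [60,0,0,1,0],
    [60,0,0,0,0]
  ]
}}

```text
t: 18.67
tcp_pos: [0.46, -0.2024, 0.229]
tool_rot: [-0.153, 0.988, 0.003, 0.026]
force: [0.3, 0.1, -0.6]
finger_gap: 0.602
```

```bash
python3 - <<'E'
from w import *
p=look('w12',['clamp_grip','clamp_hinge','carrier'])
a=snapshot('scene')
for k in ['clamp_grip','clamp_hinge','carrier']:
    for d in models.pinpoint(a,k)[:3]: print(k,np.array(d['centre']),round(d['score'],2))
cv2.imwrite('pics/c12.png',np.hstack([p['image'][...,::-1],cv2.resize(a['image'][150:246,150:222,::-1],(288,384),interpolation=2)]))
E
```

```text
tcp [ 0.46   -0.2024  0.229 ] q [-0.6628  0.3514  1.7657  0.0501  0.9935 -2.5671] F [ 0.3318  0.1256 -0.5542] 0.6024283714404566 18.6667
jaw deg 107.57712456499333 tilt [0.0507 0.0137]
clamp_grip [ 0.4697 -0.202   0.1029] 0.78 [256. 185.]
clamp_hinge [ 0.5648 -0.171   0.1034] 0.57 [257. 267.]
carrier [0.5586 0.085  0.0021] 0.82 [412. 266.]
carrier [ 0.6301  0.2274 -0.0032] 0.79 [464. 318.]
carrier [ 0.5182 -0.1826  0.0245] 0.64 [260. 202.]
clamp_grip [ 0.4662 -0.2019  0.0995] 0.58
clamp_hinge [ 0.5601 -0.1736  0.1003] 0.69
carrier [ 0.5591  0.0847 -0.0008] 0.74
carrier [ 0.5192 -0.1892  0.0247] 0.56
carrier [ 0.6345  0.2276 -0.0046] 0.52
```

View pics/c12.png

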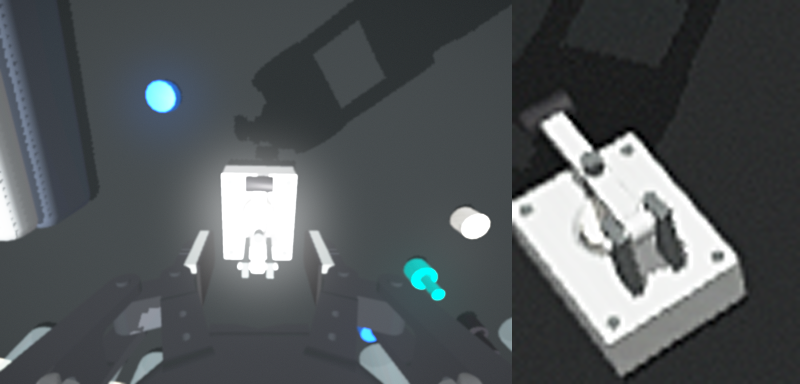

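The clamp arm lies level over the well (handle z ≈ hinge z ≈ 0.10), and the carrier is beneath it in the well with its underside at z ≈ 0.0245. The gripper is clear and the force is about zero. Handing in.

```bash
python3 -c "
from station import workorder;print(workorder.sign_off())"
```

```text
the job is handed in; nothing more can be done
None
```

The aluminium round-stem carrier is in the well on its bottom stop, the clamp is fully down over it, and I handed the job in at about 18.7 s. The sign-off gives no verdict.

- **Seating:** After first contact the seat plate slid down about 5.8 mm. The push then rose to about 14 N read, or about 15.7 N with the carrier's weight allowed for. A second push gave the same force at the same height. The highest push I read on the carrier was 14.2 N, though force is only read at the end of each move.
- **Clamp:** I pinched the handle by its ends and swung it from about 2.03 rad down to a hard stop. The handle force briefly read about 22 N at that stop. I could not tell how much of that, if any, went through the pad to the carrier.
- **Last checks:** The arm is level, with handle and hinge both near z = 0.10 m. The carrier's underside was measured at z ≈ 0.0245 m both before and after clamping. The gripper is open and about 13 cm above the handle with the force near zero. I touched none of the other pieces.
- **Small disagreements:** Position estimates from the different cameras differed by about 2–5 mm, and the tool drifted to about 3° of tilt along the way. Neither affected the fit.

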